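# Level the colour meter and hold the red paint sample flush on its sloped face

### The job

The drum maker wants a colour reading of the red paint. First turn the orange knob until the colour meter's platform sits level and let go of the knob; then pick up the red sample by its wooden grip, tilt it to match the meter's sloped face and hold its underside flush on both rubber rails, centred and square over the window, its long side running up the slope, pressing gently so that the sprung plate goes in a few millimetres. Finish while holding it there, gripped and pressed, with the platform still level; leave the other things where they are.

Things in the scene. Friction and masses are not known exactly. Their poses are not given: they have to be found in the camera images.
- stand: Fixed dark steel base of the colour meter, 300 x 170 x 14 mm, origin under its centre on the table; its +x points away from the knob towards the reading head, roughly away from the robot. It cannot be pushed away. It stands turned by up to 0.25 rad.
- platform (a joint): Tilt of the white hinged platform that carries the reading head, rad. 0 is level; positive: its edge near the knob is low (starts 0.06 to 0.13). Hinge along the stand's y axis, 36 mm above the table, 30 mm to +x of the stand's origin. Moves only with the knob (tilt = knob angle / 10) and stays where left.
- bubble (a joint): Yellow bubble in the green vial on the platform's right-hand (-y) edge: its offset along the vial, m, positive to +x of the stand. Midway between the two black lines (16 mm apart) is 0 and means level; it runs to the high side, 11 mm per 0.1 rad of tilt
- level_knob (a joint): Angle of the orange knob about its upright axis, rad; positive is anticlockwise seen from above. At 0 the platform is level and the knob's bar lies along the stand's x axis, in line with the white marks on the grey block. Starts at +0.6 to +1.3: turn it clockwise by that much. Light friction (under 0.2 N m), no spring, range -0.6 to +1.7; past 0 the platform tilts the other way.
- knob_grip (a point): Point on the knob's axis, 63 mm above the table, 10 mm below the top of its bar, 115 mm to -x of the stand's origin. The orange bar (46 mm long, 14 wide, 30 tall) stands on a black disc of 48 mm diameter whose top is 43 mm above the table; pinch the bar across its 14 mm. The point's x axis is along the bar and turns with the knob.
- face (a point): Centre of the sloped reading face, in the plane of the tops of its two rubber rails. z points out of it (up and towards the robot), x up the slope, y level. With the platform level it slopes 0.24 to 0.48 rad from horizontal; the head's tilt is stiff and stays. About 145 mm above the table; moves with platform and sprung plate. Head below: 100 mm (x) by 92 mm (y).
- plate (a joint): How far the sprung white reading plate (84 x 74 mm, round glass window in the middle) is pushed in along the face's -z, m. 0 free, 0.008 bottomed; needs about 1.8 N to start and 0.9 N more per mm, 9 N at the bottom. The plate also rocks on its spring up to 0.05 rad about the level y axis through its middle (2.5 N m/rad), so a small mismatch of slope is taken up; a larger one leaves one rail untouched.
- rail_upper: Upper rubber rail across the reading plate, 66 mm long (y), 10 mm wide, standing 4 mm proud, its middle 28 mm up the slope from the face's centre.
- rail_lower: Lower rubber rail, the same, 28 mm down the slope from the face's centre.
- red_sample: The red sample: a red plate 80 (x) x 60 (y) x 6 mm with an upright light-wood grip on its middle; its test side is the flat underside. Origin at the centre of the underside, z up along the grip. About 0.11 kg. Lies flat on the table, painted side down, grip up.
- red_grip (a point): Middle of the red sample's wooden grip, 29 mm above the underside. The grip is 30 mm along x, 18 mm along y and rises from 6 to 52 mm; pinch it across its 18 mm (y) with the fingertips just above the plate.
- red_underside (a point): Centre of the red sample's flat underside (z points up, towards the grip; x along its 80 mm side).
- white_sample: Same shape and size as the red sample (80 x 60 x 6 mm plate, wooden grip on top, 52 mm tall in all), plate painted white; origin under its centre. Leave alone.
- yellow_sample: Same as the red sample but plate painted yellow; origin under its centre. Leave alone.
- white_drum: Unpainted off-white drum, 140 mm diameter, 95 mm tall; origin under its centre. Leave alone.
- paint_tin: Closed red tin with a pale lid, 90 mm diameter, 90 mm tall; origin under its centre. Leave alone.
- stick_a: Wooden drumstick lying flat, 240 mm long (its x), 18 mm thick. Leave alone.
- stick_b: Wooden drumstick lying flat, 240 mm long (its x), 18 mm thick. Leave alone.
- brush: Paint brush lying on the table. Leave alone.
Mind the look-alikes: they are no part of the job. Leave any blue or purple look-alike of the red_sample alone.

How it is judged:
On the way, in this order (a step that is already met when the one before it is completed fails the run):
1. the platform is level and the knob let go, the red sample still on the table (value of joint platform between -0.025 and 0.025 rad and contact force between the fingers and level_knob below 0.1 N and height (world z) of red_underside below 0.02 m), for 0.2 s.
2. the red sample is held flush on the reading face (angle between the z axis of red_underside and the z axis of face, either way round below 0.05 rad and angle between the x axis of red_underside and the x axis of face, either way round below 0.15 rad and x of red_underside in the frame of face between -0.012 and 0.012 m and y of red_underside in the frame of face between -0.012 and 0.012 m and z of red_underside in the frame of face below 0.003 m and contact force between red_sample and rail_upper above 0.3 N and contact force between red_sample and rail_lower above 0.3 N and value of joint plate above 0.002 m and contact force between the fingers and red_sample above 3 N), for 0.3 s.
At the end, for the whole second after the job is handed in: Platform within 0.025 rad of level; the red sample, gripped by the fingers, held still with its underside parallel to the face's rails within 0.05 rad, touching both rails, centred within 12 mm along and across and square within 0.15 rad, the sprung plate pushed in more than 2 mm (all of step 2 and value of joint platform between -0.025 and 0.025 rad and height (world z) of red_underside above 0.09 m and linear speed of red_sample below 0.02 m/s); the arm keeps its last pose, push and grip.
It fails at once if another thing (sample, drum, tin, stick or brush) moved by more than 30 mm (distance of any of white_sample, yellow_sample, white_drum, paint_tin, stick_a, stick_b, brush from where it was at the start of the episode above 0.03 m).
It fails at once if the sample pressed on the reading plate with more than 25 N (contact force between red_sample and plate above 25 N).
It also fails if it takes over 51 s, if anything falls off the work surface, if the arm or the gripper's body presses on something with over 40 N, if the wrist force passes 120 N, or if a joint passes its speed limit or range.

### The arm

A 7-joint arm with a two-finger parallel gripper is mounted at the origin on the work surface. World frame = base frame: x ahead of the robot, y to its left, z up, the work surface at z = 0. Lengths are in m, angles in rad, forces in N, time in s.
With the tool pointing down it reaches from about 0.425 to 0.925 m from the base axis. Payload 6.8 kg.
Tool frame: the origin (TCP) lies at the very end of the fingers, on their centre line; the grasp point (between the pads) lies 19 mm behind it; z points along the fingers, y is the direction in which the jaws open and shut (so a half turn about z gives the same grasp; the last joint's range is limited). The gripper opens to 85 mm and grips with 20 to 120 N. Pads are 22 mm wide; open, the fingers measure 114 mm over their backs; the gripper's body (76 mm by 85 mm) begins 54 mm behind the grasp point. The pads swing forward as they close: fully open they stand 13 mm farther back than shut.
Start: joints at [1.218, 0.477, 0.022, 1.555, -0.011, 1.109, -0.083], TCP at [0.164, -0.655, 0.231] pointing down, gripper open.
Joint ranges: [-2.96, 2.96], [-0.34, 2.1], [-1.41, 1.46], [0.24, 2.44], [-1.37, 4.51], [0.17, 1.92], [-2.96, 2.96]. Speed limits (rad/s): [2.39, 2.39, 3.14, 3.14, 3.14, 3.14, 3.14].

### API

Orientations are given as a unit quaternion [w, x, y, z].
In Python, from station import bot gives the robot as it stands.
- The arm moves only by the tool move_arm, never from a script. Its argument "commands" is text: rows parted by semicolons, each of 7 numbers parted by spaces: the opening, from 0 (shut) to 1 (fully open), then the shift along the tool's x, y, z in cm, then the turn, a rotation vector about the tool's x, y, z in degrees. In form: gripper tx ty tz rx ry rz; .... A call has 1 to 12 rows; each row shifts and turns the commanded pose from where the row before left it, along the tool's axes as they then stand; what a row does not reach is not made up. A row lasts 1/12 s, in which the tool goes at most 41.7 mm and 7.16 degrees, less where a joint would pass 70% of its speed; a pose out of reach is approached as far as the arm can. A call with a gripper value outside its range is refused whole. The fingers move at their own pace and stop on an object; "force" is the grip in N (left out, the last holds). Time passes only in rows, so rows that do not move let the fingers close. It gives the time, the measured TCP pose, the force and the opening at its end, in the units of the state.
- bot.get_obs(): the state, without advancing time (a new reading comes with each control period).
- bot.read_camera(name): name is "side" or "top" or "wrist"; returns a dict with "img" (400x640x3 uint8, red, green, blue), "K" (3x3 intrinsics, pixels), "rvec" (rotation vector, rad) and "tvec" (3), from world to camera coordinates, as OpenCV has them; the wrist camera has in their place "hand_eye" (4x4, takes a point from camera to tool coordinates, whose origin is the TCP and whose axes are the flange's). Camera axes: x right, y down, z forward; pixel columns grow to the right and rows downward; lengths in m; the calibration is good to about 2 mm. A picture is of the moment at which its call begins: read the wrist's pose just before it. There is no depth.
- bot.hand_in(): hands the job in, once; it reports no verdict.
The state is a dict: "t": time; "q": joint angles; "joint_vel": joint speeds; "joint_torque": joint torques, N m; "eef_pos": TCP position; "tool_rot": TCP orientation; "contact_force": force on the tool from outside, world axes, zero at the start; "torque": the same for the moment, N m; "gripper_width": opening from 0.0 (shut) to 1.0 (fully open).
Only numpy, scipy, OpenCV 4.12 (cv2) and the standard library are available. Lean on these libraries where they do the work, as an engineer would, in place of code of your own. Each camera call takes 0.05 s, during which the arm holds its last target. There are 200 camera calls.

## Working session

There is one attempt and no reset: what is moved stays moved. The work goes in short steps, Python scripts to look and compute and a tool call to move; the robot and the scene stay as the last step left them, time stands still between calls to the robot, and variables do not carry over. Pictures are saved under pics/ and viewed, about 8 in all and at most 12, crops included, and the job is handed in when it is done.

Besides the shell and the picture viewer there is one more tool, called after ">>>" in YAML: its name, and indented under it one key for each argument. move_arm: Moves the arm, as the interface text tells. Its arguments: {"type":"object","properties":{"commands":{"type":"string"},"force":{"type":"number"}},"required":["commands"]}

```bash
mkdir -p pics; ls; python3 - <<'E'
from station import bot
import cv2,numpy as np
o=bot.get_obs(); print(o)
for n in ["side","top"]:
    c=bot.read_camera(n); cv2.imwrite(f"pics/{n}0.png",c["img"][:,:,::-1]); print(n,c["K"].tolist(),c["rvec"],c["tvec"])
    R=cv2.Rodrigues(np.array(c["rvec"],float))[0]; print("pos",-R.T@np.array(c["tvec"]).ravel(), R.tolist())
E
```

```text
pics
{'t': 0.0, 'q': array([ 1.21791727,  0.47785537,  0.02235408,  1.55644604, -0.01148212,
        1.10930418, -0.08310722]), 'joint_vel': array([-7.77939897e-05, -3.00358321e-04, -2.72166439e-05, -6.12359511e-04,
        2.44775768e-03,  1.00539158e-03,  7.05923279e-04]), 'joint_torque': array([-1.12081816e-03, -5.96445429e+01,  1.60797179e+00, -2.81195426e+01,
        1.25261623e-02,  9.51884984e-03, -1.75458820e-05]), 'eef_pos': array([ 0.16340851, -0.65430999,  0.23029123]), 'tool_rot': array([-9.21595602e-04,  9.92518715e-01,  1.22088952e-01, -1.96267362e-04]), 'contact_force': array([ 0.33136655, -0.11398891,  0.81914341]), 'torque': array([ 0.03063853, -0.01667809, -0.0100841 ]), 'gripper_width': 1.000454193871721}
side [[516.4679813499592, 0.0, 327.92000606385125], [0.0, 516.4679813499592, 211.4326920370802], [0.0, 0.0, 1.0]] [ 0.17244232 -2.78979952  1.3604698 ] [0.56472286 0.10732996 1.6895114 ]
pos [0.4381009  1.32247288 1.11535352] [[-0.9933042293417645, -0.11396045045559322, 0.018966383517196532], [-0.08511610890154359, 0.6108894148616368, -0.7871272900970131], [0.07811501761648443, -0.7834712110486034, -0.6164989095536271]]
top [[500.0289987294475, 0.0, 316.3155824058577], [0.0, 500.0289987294475, 192.96108636065742], [0.0, 0.0, 1.0]] [ 2.19165398 -2.19151999  0.05166628] [0.06854153 0.55040186 1.77753503]
pos [0.45523202 0.05785519 1.80462947] [[0.00021994599887520394, -0.999982109297542, -0.005977684216856374], [-0.9985894364004564, 9.775389561805792e-05, -0.05309546076261921], [0.0530950951894478, 0.005980930447243682, -0.9985715494333938]]
```

View pics/top0.png

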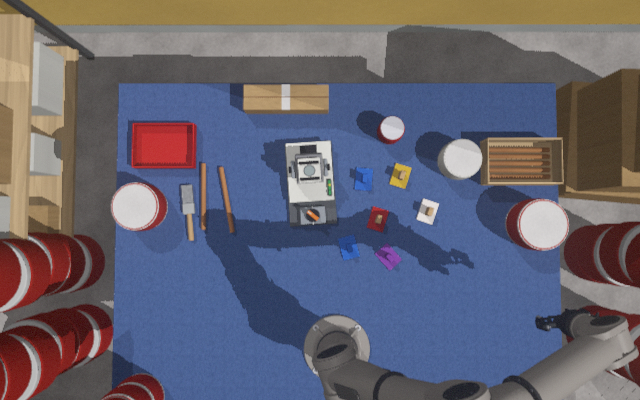

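View pics/side0.png

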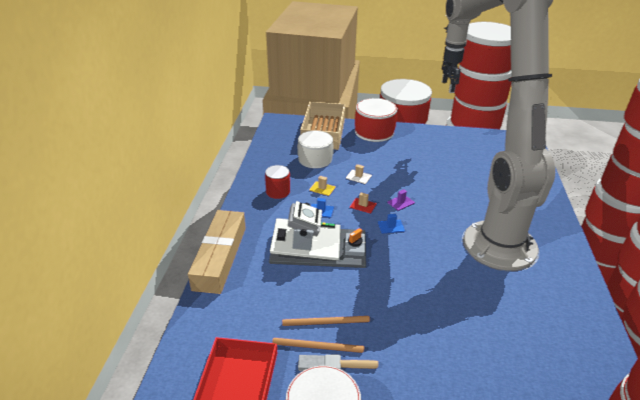

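Top view: meter at about (311,184), orange knob (313,214), red sample (378,218). The blue and purple look-alikes are around it. Side view agrees.

```bash
cat > h.py <<'E'
import numpy as np, cv2
from scipy.spatial.transform import Rotation as Rn
from station import bot
def tool():
    o=bot.get_obs(); w,x,y,z=o["tool_rot"]; return o,Rn.from_quat([x,y,z,w]).as_matrix(),np.array(o["eef_pos"])
def cam(n,save=None):
    """returns img(BGR), K, Rcw (cam->world), camera position"""
    o,R,p=tool(); c=bot.read_camera(n); K=np.array(c["K"])
    if n=="wrist":
        H=np.array(c["hand_eye"]); Rc=R@H[:3,:3]; C=R@H[:3,3]+p
    else:
        Rc=cv2.Rodrigues(np.array(c["rvec"],float))[0].T; C=-Rc@np.array(c["tvec"]).ravel()
    im=np.ascontiguousarray(c["img"][:,:,::-1])
    if save: cv2.imwrite(f"pics/{save}.png",im); np.savez(f"pics/{save}.npz",K=K,R=Rc,C=C)
    return im,K,Rc,C
def ray(K,R,uv):
    d=R@np.linalg.inv(K)@np.array([uv[0],uv[1],1.]); return d/np.linalg.norm(d)
def onz(K,R,C,uv,z):
    d=ray(K,R,uv); return C+d*(z-C[2])/d[2]
def proj(K,R,C,P):
    q=K@(R.T@(np.asarray(P)-C)); return q[:2]/q[2]
def tri(views):
    """views: list of (C,d); least-squares meeting point and miss distances"""
    A=sum(np.eye(3)-np.outer(d,d) for C,d in views); b=sum((np.eye(3)-np.outer(d,d))@C for C,d in views)
    P=np.linalg.solve(A,b); return P,[np.linalg.norm((np.eye(3)-np.outer(d,d))@(P-C)) for C,d in views]
def delta(Rt,pt):
    """shift in tool axes (cm) and rotvec (deg) from present pose to target"""
    o,R,p=tool(); return R.T@(np.array(pt)-p)*100, Rn.from_matrix(R.T@Rt).as_rotvec(degrees=True)
def blobs(im,lo,hi,amin=20):
    hsv=cv2.cvtColor(im,cv2.COLOR_BGR2HSV); m=cv2.inRange(hsv,np.array(lo),np.array(hi))
    cs=cv2.findContours(m,cv2.RETR_EXTERNAL,cv2.CHAIN_APPROX_NONE)[0]
    return sorted([c for c in cs if cv2.contourArea(c)>=amin],key=cv2.contourArea,reverse=True)
E
python3 - <<'E'
from h import *
im,K,R,C=cam("top")
for n,uv,z in [("knob",(313,215),.07),("red",(378,218),.03),("stand",(311,184),.05)]: print(n,onz(K,R,C,uv,z))
c=bot.read_camera("wrist"); print(c["K"],c["hand_eye"])
E
```

```text
knob [0.47096966 0.07972003 0.07      ]
red [ 0.46075434 -0.15003049  0.03      ]
stand [0.58009584 0.08707016 0.05      ]
[[277.53009094   0.         318.65357775]
 [  0.         277.53009094 203.98039315]
 [  0.           0.           1.        ]] [[ 5.11446883e-04 -9.57758400e-01 -2.87573617e-01  7.49047123e-02]
 [ 9.99999868e-01  5.03848492e-04  1.00432336e-04 -1.17224537e-04]
 [ 4.87036199e-05 -2.87573630e-01  9.57758532e-01 -1.42840508e-01]
 [ 0.00000000e+00  0.00000000e+00  0.00000000e+00  1.00000000e+00]]
```

>>> move_arm:
  commands: "1 2.2 -2.65 -0.4 0 0 0;1 2.2 -2.65 -0.4 0 0 0;1 2.2 -2.65 -0.4 0 0 0;1 2.2 -2.65 -0.4 0 0 0;1 2.2 -2.65 -0.4 0 0 0;1 2.2 -2.65 -0.4 0 0 0;1 2.2 -2.65 -0.4 0 0 0;1 2.2 -2.65 -0.4 0 0 0;1 2.2 -2.65 -0.4 0 0 0;1 2.2 -2.65 -0.4 0 0 0"

```text
t: 1.03
eef_pos: [0.3132, -0.3428, 0.2715]
tool_rot: [0.0, 0.993, 0.122, 0.0]
contact_force: [0.7, 0.5, 0.2]
gripper_width: 1.002
```

>>> move_arm:
  commands: "1 2.2 -2.65 -0.4 0 0 0;1 2.2 -2.65 -0.4 0 0 0;1 2.2 -2.65 -0.4 0 0 0;1 2.2 -2.65 -0.4 0 0 0;1 2.2 -2.65 -0.4 0 0 0;1 2.2 -2.65 -0.4 0 0 0;1 2.2 -2.65 -0.4 0 0 0;1 2.2 -2.65 -0.4 0 0 0;1 2.2 -2.65 -0.4 0 0 7;1 2.2 -2.65 -0.4 0 0 7;1 0 0 0 0 0 0;1 0 0 0 0 0 0"

```text
t: 2.03
eef_pos: [0.463, -0.04, 0.3106]
tool_rot: [-0.0, 1.0, 0.014, 0.0]
contact_force: [-0.5, -0.3, -0.2]
gripper_width: 1.001
```

```bash
python3 - <<'E'
from h import *
print(bot.get_obs()); cam("wrist","w1")
E
```

```text
{'t': 2.0333, 'q': array([ 0.42415274,  0.08392338, -0.49608473,  1.9066128 ,  0.04313615,
        1.1612207 , -1.63066382]), 'joint_vel': array([ 0.03375203, -0.01023829,  0.04725475,  0.02777182,  0.00780773,
        0.00328358,  0.04491348]), 'joint_torque': array([ -1.61245856, -32.27094769,  -2.36803271, -29.59753633,
        -0.18634262,  -0.11350725,  -0.60979335]), 'eef_pos': array([ 0.46298302, -0.04001024,  0.31064277]), 'tool_rot': array([-1.78711083e-04,  9.99903606e-01,  1.38828618e-02,  1.16640539e-04]), 'contact_force': array([-0.45961861, -0.28547887, -0.17803432]), 'torque': array([ 0.00521445,  0.00909896, -0.01877822]), 'gripper_width': 1.000580589763346}
```

View pics/w1.png

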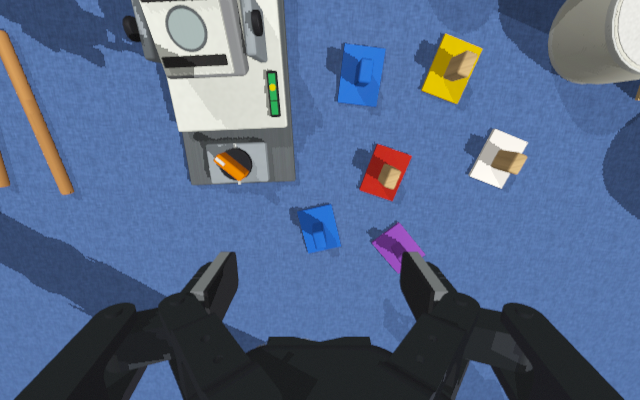

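Wrist view: knob bar at (233,163), stand's near edge from (192,184) to (295,181), red plate at (385,172) with its grip leaning away. The reading head is top left.

```bash
python3 - <<'E'
from h import *
im=cv2.imread("pics/w1.png"); d=np.load("pics/w1.npz"); K,R,C=d["K"],d["R"],d["C"]
f=lambda uv,z: onz(K,R,C,uv,z)
a,b=f((192,184),.014),f((295,181),.014); print("near corners",a,b,np.linalg.norm(a-b)); e=(a-b)/np.linalg.norm(a-b); 
x=np.array([e[1],-e[0],0]); print("yaw near edge",np.arctan2(x[1],x[0]))
o=blobs(im,(5,150,80),(18,255,255),40)
for c in o[:3]:
    if 200<c[:,0,0].mean()<270:
        print("orange",cv2.contourArea(c),cv2.minAreaRect(c)); top=[f(p[0],.073)[:2] for p in c]; r=cv2.minAreaRect(np.float32(top)*1000); print("bar mm",r, cv2.boxPoints(r).tolist())
hsv=cv2.cvtColor(im,cv2.COLOR_BGR2HSV)
m=cv2.inRange(hsv,(0,150,60),(4,255,255))|cv2.inRange(hsv,(174,150,60),(180,255,255)); m[:, :330]=0; m[:,430:]=0
c=max(cv2.findContours(m,0,1)[0],key=cv2.contourArea); r=cv2.minAreaRect(np.float32([f(p[0],.006)[:2]*1000 for p in c])); print("red",r,cv2.boxPoints(r).tolist())
# grip
m=cv2.inRange(hsv,(8,60,120),(20,180,255)); m[:, :360]=0; m[:,420:]=0;m[:150]=0;m[210:]=0
c=max(cv2.findContours(m,0,1)[0],key=cv2.contourArea);print("grip px",cv2.minAreaRect(c)); r=cv2.minAreaRect(np.float32([f(p[0],.052)[:2]*1000 for p in c]));print(r)
cv2.imwrite("pics/crop1.png",cv2.resize(im[0:200,120:420],None,fx=2.66,fy=2.66,interpolation=cv2.INTER_CUBIC))
E
```

```text
near corners [0.43385862 0.16488249 0.014     ] [ 0.44354403 -0.00178344  0.014     ] 0.16694711005443577
yaw near edge 0.05804738360921129
orange 407.5 ((230.78050231933594, 166.02439880371094), (35.60762023925781, 14.992681503295898), 38.65980911254883)
bar mm ((474.5017395019531, 81.5866470336914), (46.98355484008789, 21.515378952026367), 51.003047943115234) [[451.3581848144531, 70.09891510009766], [468.0794982910156, 56.559730529785156], [497.6452941894531, 93.07437896728516], [480.9239807128906, 106.61356353759766]]
red ((459.96990966796875, -146.83665466308594), (59.669803619384766, 79.10154724121094), 73.0033187866211) [[413.4254150390625, -163.8070831298828], [489.07196044921875, -186.9297637939453], [506.514404296875, -129.86622619628906], [430.86785888671875, -106.74354553222656]]
grip px ((389.00006103515625, 176.50001525878906), (19.230182647705078, 21.466251373291016), 26.56505012512207)
((461.9881896972656, -143.03956604003906), (29.47858428955078, 30.917722702026367), 65.29164123535156)
```

View pics/crop1.png

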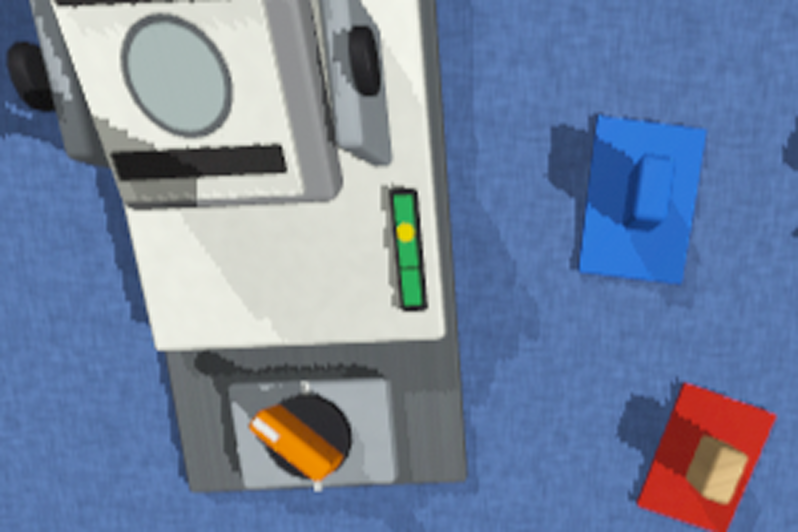

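Tilt starts with the bubble towards +x, and the knob stands at about +0.83 rad (bar at 51° in world, stand yaw about 3.3°). I'll go to the knob with the tool flipped to keep joint 7 mid-range.

>>> move_arm:
  commands: "0.5 0.35 -3.08 0 0 0 0;0.5 0.35 -3.08 0 0 0 0;0.5 0.35 -3.08 0 0 0 0;0.5 0.35 -3.08 0 0 0 0;0.5 0 0 1 0 0 7;0.5 0 0 1 0 0 7;0.5 0 0 1 0 0 7;0.5 0 0 1 0 0 7;0.5 0 0 1 0 0 7;0.5 0 0 1 0 0 7;0.5 0 0 1 0 0 7;0.5 0 0 1 0 0 7"

```text
t: 3.08
eef_pos: [0.4733, 0.0798, 0.2298]
tool_rot: [0.001, 0.887, -0.462, 0.0]
contact_force: [0.6, -0.3, -0.1]
gripper_width: 0.498
```

>>> move_arm:
  commands: "0.5 0 0 1 0 0 7;0.5 0 0 1 0 0 7;0.5 0 0 1 0 0 7;0.5 0 0 1 0 0 7;0.5 0 0 1 0 0 7;0.5 0 0 1 0 0 7;0.5 0 0 1 0 0 7;0.5 0 0 1 0 0 7;0.5 0 0 1 0 0 7;0.5 0 0 1 0 0 7;0.5 0 0 0 0 0 4.6;0.5 0 0 0 0 0 0"

```text
t: 4.08
eef_pos: [0.4671, 0.0777, 0.1596]
tool_rot: [-0.019, -0.658, 0.753, 0.011]
contact_force: [0.0, -0.4, -0.7]
gripper_width: 0.502
```

```bash
python3 - <<'E'
from h import *
o,R,p=tool(); print(o["q"],p,np.degrees(np.arctan2(R[1,0],R[0,0])),R[:,2]); im,K,Rc,C=cam("wrist","w2")
print(proj(K,Rc,C,(.4736,.0836,.073)), delta(R,(.4736,.0836,.050)))
o=blobs(im,(5,150,80),(18,255,255),60)
for c in o[:3]:
    r=cv2.minAreaRect(np.float32([onz(K,Rc,C,q[0],.073)[:2]*1000 for q in c])); print(cv2.minAreaRect(c)[0],r,cv2.boxPoints(r).tolist())
E
```

```text
[-1.19307629  0.51448837  1.18891715  2.11401058 -0.58573836  0.956448
 -2.94242731] [0.46707268 0.07773665 0.15957294] -97.63616285998548 [-0.04279087 -0.007377   -0.99905682]
[309.67759255 216.62268873] (array([-0.82638826, -0.98388697, 10.9445825 ]), array([-0.01826213,  0.01605308,  0.20398183]))
(311.4719543457031, 214.04495239257812) ((472.0124206542969, 81.91706848144531), (49.493656158447266, 17.788928985595703), 51.07401657104492) [[449.5440673828125, 68.25360107421875], [463.38311767578125, 57.0765380859375], [494.48077392578125, 95.58053588867188], [480.6417236328125, 106.75759887695312]]
```

View pics/w2.png

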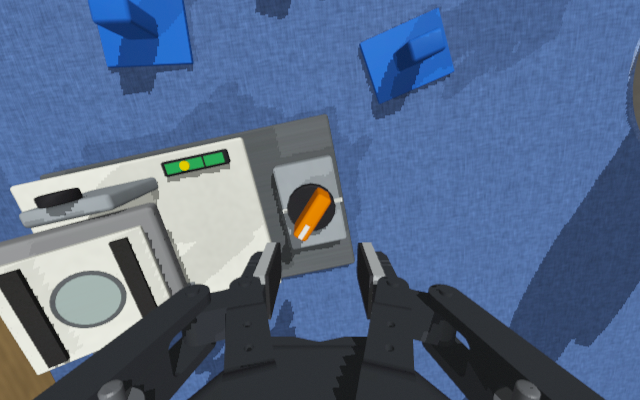

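The pinch point shows at (311,214), but joint 7 ran to its limit in that direction. I'll turn back the other way to the equivalent grasp at yaw +51°.

>>> move_arm:
  commands: "0.5 0 0 0 0 0 -7;0.5 0 0 0 0 0 -7;0.5 0 0 0 0 0 -7;0.5 0 0 0 0 0 -7;0.5 0 0 0 0 0 -7;0.5 0 0 0 0 0 -7;0.5 0 0 0 0 0 -7;0.5 0 0 0 0 0 -7;0.5 0 0 0 0 0 -7;0.5 0 0 0 0 0 -7;0.5 0 0 0 0 0 -7;0.5 0 0 0 0 0 -7"

```text
t: 5.13
eef_pos: [0.4684, 0.0778, 0.1614]
tool_rot: [0.003, 0.993, -0.113, -0.019]
contact_force: [0.6, -0.3, -0.4]
gripper_width: 0.501
```

>>> move_arm:
  commands: "0.5 0 0 0 0 0 -7;0.5 0 0 0 0 0 -7;0.5 0 0 0 0 0 -7;0.5 0 0 0 0 0 -7;0.5 0 0 0 0 0 -7;0.5 0 0 0 0 0 -7;0.5 0 0 0 0 0 -7;0.5 0 0 0 0 0 -7;0.5 0 0 0 0 0 -7;0.5 0 0 0 0 0 -1.5;0.5 0 0 0 0 0 0"

```text
t: 6.05
eef_pos: [0.4683, 0.078, 0.1614]
tool_rot: [-0.008, 0.903, 0.43, -0.018]
contact_force: [0.8, 0.6, 0.2]
gripper_width: 0.502
```

```bash
cat >> h.py <<'E'
def down(yaw):
    c,s=np.cos(yaw),np.sin(yaw); return np.array([[c,s,0],[s,-c,0],[0,0,-1.]])
E
python3 - <<'E'
from h import *
o,R,p=tool(); print(o["q"],p,np.degrees(np.arctan2(R[1,0],R[0,0])),R[:,2])
print(delta(down(np.radians(51)),(.4733,.0830,.050)))
E
```

```text
[-0.72538326  0.27895034  0.51595637  2.0911767  -0.19023266  0.85434515
 -0.77634682] [0.46834241 0.0780192  0.16137844] 50.98036865178862 [-0.03922313 -0.0019242  -0.99922862]
(array([ 0.99067416,  0.39682537, 11.10884932]), array([-1.67700051,  1.50095842, -0.04159839]))
```

>>> move_arm:
  commands: "0.5 0 0 0 -1.7 1.5 0;0.5 0.7 0.1 3 0 0 0;0.5 0 0 3 0 0 0;0.5 0 0 3 0 0 0;0.5 0 0 2.1 0 0 0;0 0 0 0 0 0 0;0 0 0 0 0 0 0;0 0 0 0 0 0 0;0 0 0 0 0 0 0;0 0 0 0 0 0 0;0 0 0 0 0 0 0"
  force: 25

```text
t: 6.97
eef_pos: [0.4706, 0.0843, 0.0496]
tool_rot: [-0.001, 0.902, 0.431, -0.003]
contact_force: [-3.5, 3.7, -10.3]
gripper_width: 0.158
```

```bash
python3 - <<'E'
from h import *
o,R,p=tool(); print(o,np.degrees(np.arctan2(R[1,0],R[0,0])),R[:,2])
E
```

```text
{'t': 6.9667, 'q': array([-0.64184415,  0.46559286,  0.41205637,  2.17648638, -0.34326531,
        0.56617321, -0.65557804]), 'joint_vel': array([-1.54497111e-03,  1.00002036e-03, -5.18695350e-04, -1.14667223e-03,
       -1.24040086e-03, -3.67280741e-04, -4.29899890e-05]), 'joint_torque': array([  1.93699881, -47.81049728,   8.888399  , -20.27428508,
         0.57532931,  -1.21775128,   0.05599085]), 'eef_pos': array([0.47064434, 0.08429874, 0.04964621]), 'tool_rot': array([-8.55033712e-04,  9.02447543e-01,  4.30790592e-01, -2.67723877e-03]), 'contact_force': array([ -3.54206877,   3.74029632, -10.34865227]), 'torque': array([ 0.59798947,  0.81369393, -0.10795207]), 'gripper_width': 0.15769837347459742} 51.03615480037487 [-5.56881606e-03 -7.63412404e-04 -9.99984203e-01]
```

>>> move_arm:
  commands: "0 0 0 0 0 0 6;0 0 0 0 0 0 6;0 0 0 0 0 0 6;0 0 0 0 0 0 6;0 0 0 0 0 0 6;0 0 0 0 0 0 6;0 0 0 0 0 0 6;0 0 0 0 0 0 6;0 0 0 0 0 0 0"

```text
t: 7.72
eef_pos: [0.4703, 0.0847, 0.0496]
tool_rot: [-0.0, 1.0, 0.024, -0.003]
contact_force: [-5.2, 3.0, -8.0]
gripper_width: 0.156
```

```bash
python3 - <<'E'
from h import *
o,R,p=tool(); print(o["q"],o["contact_force"],o["torque"],p,np.degrees(np.arctan2(R[1,0],R[0,0])),R[:,2])
im,*_=cam("wrist","w3")
b=blobs(im,(45,120,60),(85,255,255),30); y=blobs(im,(22,150,150),(34,255,255),4)
for c in b[:2]: print("green",cv2.contourArea(c),cv2.minAreaRect(c))
for c in y[:3]: print("yel",cv2.contourArea(c),cv2.minAreaRect(c))
if b:
    x,yy,w,h=cv2.boundingRect(b[0]); cv2.imwrite("pics/v3.png",cv2.resize(im[max(0,yy-60):yy+h+60,max(0,x-60):x+w+100],None,fx=3,fy=3,interpolation=cv2.INTER_CUBIC)[:600,:800])
E
```

```text
[-0.81648408  0.51841331  0.64028335  2.18662582 -0.55058543  0.60512447
 -1.29529056] [-5.15281614  3.04711638 -7.98840266] [ 0.51533976  1.0511104  -0.07496525] [0.47030486 0.08474363 0.04962182] 2.7562359013629045 [-6.62763132e-03  9.28018160e-05 -9.99978033e-01]
green 922.5 ((462.0520935058594, 23.505483627319336), (21.66975212097168, 47.47455596923828), 6.009005546569824)
green 714.5 ((452.4389953613281, 106.54877471923828), (19.767244338989258, 41.19095993041992), 6.340191841125488)
yel 268.5 ((458.5, 67.5), (19.0, 17.0), 90.0)
```

```bash
python3 - <<'E'
import cv2
im=cv2.imread("pics/w3.png"); cv2.imwrite("pics/v3b.png",cv2.resize(im[0:150,380:540],None,fx=4,fy=4,interpolation=cv2.INTER_CUBIC))
E
```

```text
(no output)
```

View pics/v3b.png

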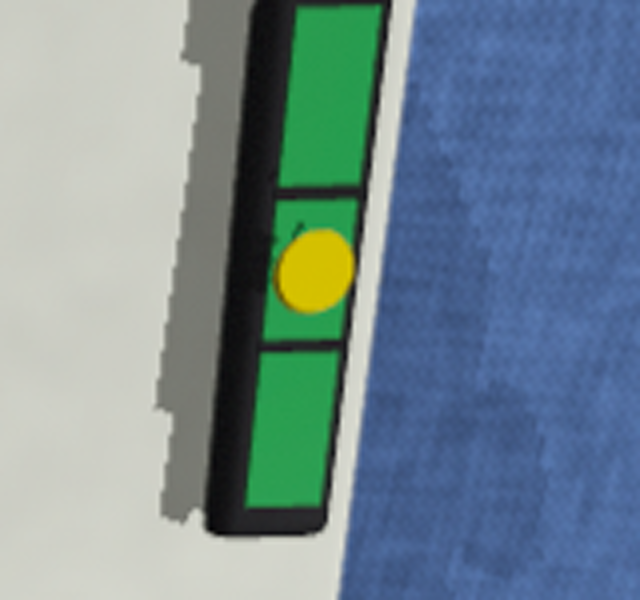

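Bubble at y=271 sits midway between the lines at y=192 and 346: level. I'll let go, rise and go to the red sample.

>>> move_arm:
  commands: "0.5 0 0 0 0 0 0;0.5 0 0 0 0 0 0;0.5 0 0 0 0 0 0;0.5 0 0 0 0 0 0;0.5 0 0 0 0 0 0;0.5 0 0 -2.5 0 0 0;0.5 0 0 -3 0 0 0;0.5 0 0 -3 0 0 0;0.5 0 0 -3 0 0 0"

```text
t: 8.52
eef_pos: [0.4729, 0.083, 0.1655]
tool_rot: [0.001, 1.0, 0.026, -0.001]
contact_force: [-0.1, 0.7, -0.7]
gripper_width: 0.502
```

>>> move_arm:
  commands: "0.5 0 0 0 0 0 6.6;0.5 0 0 0 0 0 6.6;0.5 0 0 0 0 0 6.6;0.5 0.82 3.2 0 0 0 0;0.5 0.82 3.2 0 0 0 0;0.5 0.82 3.2 0 0 0 0;0.5 0.82 3.2 0 0 0 0;0.5 0.82 3.2 0 0 0 0;0.5 0.82 3.2 0 0 0 0;0.5 0.82 3.2 0 0 0 0;0.5 0 0 0 0 0 0"

```text
t: 9.43
eef_pos: [0.4622, -0.1549, 0.1657]
tool_rot: [0.002, 0.989, -0.151, 0.0]
contact_force: [-0.5, -0.4, -0.7]
gripper_width: 0.498
```

```bash
python3 - <<'E'
from h import *
o,R,p=tool(); print(o["q"],o["contact_force"],p,np.degrees(np.arctan2(R[1,0],R[0,0])),R[:,2])
im,K,Rc,C=cam("wrist","w4"); hsv=cv2.cvtColor(im,cv2.COLOR_BGR2HSV); f=lambda q,z: onz(K,Rc,C,q,z)
m=cv2.inRange(hsv,(0,150,60),(4,255,255))|cv2.inRange(hsv,(174,150,60),(180,255,255))
u=proj(K,Rc,C,(.46,-.147,.006)); print(u)
for c in sorted(cv2.findContours(m,0,1)[0],key=cv2.contourArea)[-2:]:
    r=cv2.minAreaRect(np.float32([f(q[0],.006)[:2]*1000 for q in c])); print(cv2.contourArea(c),c.mean((0,1)),r,cv2.boxPoints(r).tolist())
E
```

```text
[-0.568282    0.36330179  0.94086977  2.10427014 -0.38463611  0.85302777
 -1.27373376] [-0.52124298 -0.35982099 -0.65537004] [ 0.46224004 -0.15486019  0.16573673] -17.348670769479313 [-1.51517918e-05 -4.98809095e-03 -9.99987559e-01]
[312.76264471 194.16477842]
3510.5 [313.31223629 192.60759494] ((459.71868896484375, -147.569580078125), (59.30165100097656, 79.1868667602539), 72.810791015625) [[413.1310729980469, -164.19505310058594], [488.7809753417969, -187.5970001220703], [506.3063049316406, -130.94410705566406], [430.6564025878906, -107.54216003417969]]
```

View pics/w4.png

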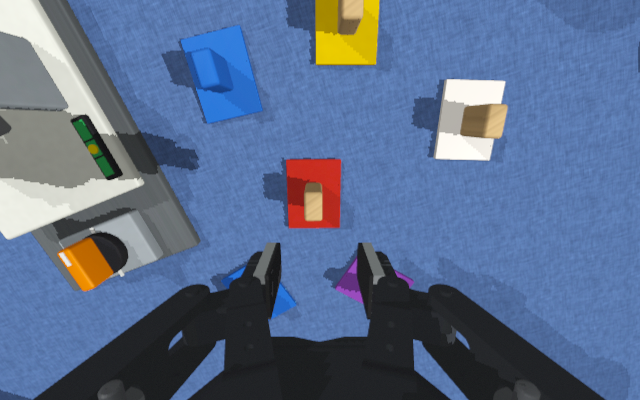

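Red plate spans (287..341, 158..228), square to the jaws. The bubble, at (93,150), still sits between its lines. I'll descend and grip.

>>> move_arm:
  commands: "0.6 -0.45 -0.62 2 0 0 0;0.6 0 0 3.5 0 0 0;0.6 0 0 3.5 0 0 0;0.6 0 0 3 0 0 0;0.6 0 0 2 0 0 0;0.6 0 0 1.4 0 0 0;0 0 0 0 0 0 0;0 0 0 0 0 0 0;0 0 0 0 0 0 0;0 0 0 0 0 0 0;0 0 0 0 0 0 0;0 0 0 0 0 0 0"
  force: 60

```text
t: 10.48
eef_pos: [0.461, -0.1402, 0.0114]
tool_rot: [0.001, 0.989, -0.146, -0.0]
contact_force: [0.2, 0.5, 3.2]
gripper_width: 0.203
```

```bash
python3 - <<'E'
from h import *
o,R,p=tool(); print(o["q"],o["contact_force"],p,np.degrees(np.arctan2(R[1,0],R[0,0])),R[:,2],o["gripper_width"])
E
```

```text
[-0.32965157  0.60851025  0.62803724  2.19416935 -0.70004975  0.54555011
 -1.03134487] [0.17698533 0.5196684  3.20643388] [ 0.4610328  -0.14015668  0.01135909] -16.757723674402886 [-8.57061307e-04 -1.53096398e-03 -9.99998461e-01] 0.20267114150105442
```

>>> move_arm:
  commands: "0 0 0 -1.5 0 0 0;0 0 0 -3 0 0 0;0 0 0 -3.8 0 0 -6.7;0 0 0 -3.8 0 0 -6.7;0 0 0 -3.8 0 0 -6.7;0 0 0 -3.8 0 0 0;0 0 0 -3 0 0 0;0 0.68 -3.5 0 0 0 0;0 0.68 -3.5 0 0 0 0;0 0.68 -3.5 0 0 0 0;0 0.68 -3.5 0 0 0 0;0 0 0 0 0 0 0"

```text
t: 11.48
eef_pos: [0.4807, 0.0091, 0.2374]
tool_rot: [-0.001, 0.999, 0.034, -0.001]
contact_force: [0.4, 0.5, -1.8]
gripper_width: 0.204
```

```bash
python3 - <<'E'
from h import *
o,R,p=tool(); print(o["q"],o["contact_force"],p,np.degrees(np.arctan2(R[1,0],R[0,0])),R[:,2],o["gripper_width"])
im,K,Rc,C=cam("wrist","w5")
hsv=cv2.cvtColor(im,cv2.COLOR_BGR2HSV); m=cv2.inRange(hsv,(0,0,0),(180,120,62))
for c in sorted(cv2.findContours(m,0,1)[0],key=cv2.contourArea)[-9:]:
    if cv2.contourArea(c)<200: continue
    r=cv2.minAreaRect(c); print(cv2.contourArea(c),np.round(cv2.boxPoints(r),1).tolist())
E
```

```text
[-0.88900263  0.18179225  0.84923627  2.03816645 -0.16450765  0.99065104
 -1.45995846] [ 0.38212922  0.52384738 -1.7589715 ] [0.48065516 0.00910515 0.23743024] 3.8881392649035487 [-0.00185026  0.0011613  -0.99999761] 0.2044306940868946
221.5 [[301.0, 0.0], [310.0, 0.0], [310.0, 25.0], [301.0, 25.0]]
375.0 [[131.5, 0.10000000149011612], [148.8000030517578, -2.5999999046325684], [153.1999969482422, 26.0], [135.89999389648438, 28.600000381469727]]
460.5 [[217.0, 146.0], [291.0, 146.0], [291.0, 160.0], [217.0, 160.0]]
580.0 [[304.0, 130.0], [304.0, 76.0], [315.0, 76.0], [315.0, 130.0]]
1032.0 [[180.0, 45.0], [264.0, 45.0], [264.0, 58.0], [180.0, 58.0]]
40124.5 [[43.0, 241.0], [594.0, 241.0], [594.0, 399.0], [43.0, 399.0]]
```

View pics/w5.png

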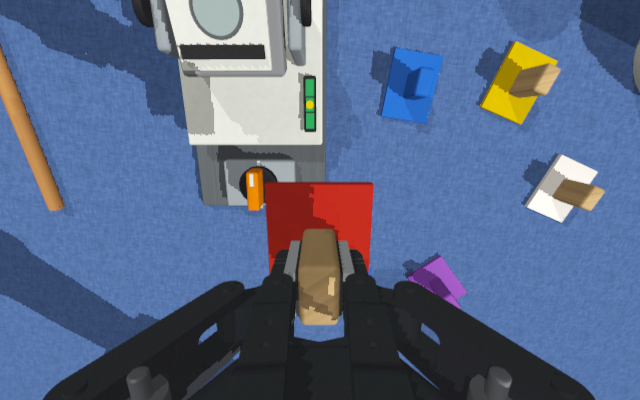

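Sample is held straight, with plate edges at (267..372, 183). The knob bar is in line with its marks, and the lower rail spans (180..264, 45..58). The upper rail is out of view, so I'll move on by 9 cm.

>>> move_arm:
  commands: "0 3 0 0 0 0 0;0 3 0.3 0 0 0 0;0 3 0.3 0 0 0 0;0 0 0 0 0 0 0;0 0 0 0 0 0 0"

```text
t: 11.95
eef_pos: [0.5708, -0.001, 0.2368]
tool_rot: [0.002, 1.0, 0.028, -0.001]
contact_force: [-0.9, -0.1, -1.5]
gripper_width: 0.203
```

```bash
python3 - <<'E'
from h import *
o,R,p=tool(); print(o["q"],p,np.degrees(np.arctan2(R[1,0],R[0,0])),R[:,2])
im,K,Rc,C=cam("wrist","w6")
cv2.imwrite("pics/w6z.png",cv2.resize(im[0:200,100:366],None,fx=3,fy=3,interpolation=cv2.INTER_CUBIC))
E
```

```text
[-0.73645989  0.38452242  0.81572893  1.84116943 -0.31501331  1.05458107
 -1.31305565] [ 0.57078627 -0.00101054  0.23682484] 3.216279335220561 [-0.00281039 -0.00374359 -0.99998904]
```

View pics/w6z.png

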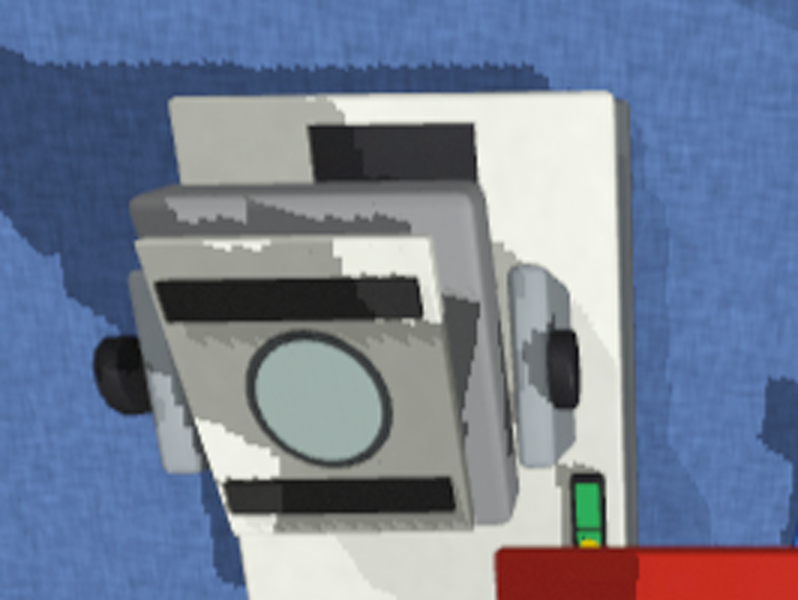

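Upper rail corners in the crop are about (157,283),(418,279),(422,317),(168,321); lower rail (224,483),(452,478),(455,510),(232,514). The window is centred at (319,398). Next is the pose from the corners.

```bash
cat > face.py <<'E'
from h import *
from scipy.optimize import least_squares
def quad(im,box):
    x0,y0,x1,y1=box; g=cv2.cvtColor(im,cv2.COLOR_BGR2GRAY)[y0:y1,x0:x1]
    g=cv2.resize(g,None,fx=4,fy=4,interpolation=cv2.INTER_CUBIC); m=(g<75).astype(np.uint8)
    c=max(cv2.findContours(m,0,1)[0],key=cv2.contourArea)
    for e in np.linspace(2,30,57):
        a=cv2.approxPolyDP(c,e,True)
        if len(a)<=4: break
    a=(a[:,0]+.5)/4-.5+[x0,y0]; a=a[np.argsort(a[:,1])]
    return np.array(sorted(a[:2],key=lambda q:q[0])+sorted(a[2:],key=lambda q:q[0]))  # TL TR BL BR
def rail(x): return [[x+.005,.033,0],[x+.005,-.033,0],[x-.005,.033,0],[x-.005,-.033,0]]
def load(n):
    d=np.load(f"pics/{n}.npz"); return cv2.imread(f"pics/{n}.png"),d["K"],d["R"],d["C"]
E
python3 - <<'E'
from face import *
i6,*c6=load("w6"); i5,*c5=load("w5")
U=quad(i6,(145,85,246,112)); L=quad(i6,(168,152,257,176)); L5=quad(i5,(174,40,272,64)); print(U.round(1).tolist(),L.round(1).tolist(),L5.round(1).tolist())
obs=[(c6,rail(.028),U),(c6,rail(-.028),L),(c5,rail(-.028),L5)]
def res(p,ob):
    Rf=Rn.from_rotvec(p[3:]).as_matrix(); return np.concatenate([(proj(*c,Rf@np.array(P)+p[:3])-q) for c,Ps,qs in ob for P,q in zip(Ps,qs)])
x0=np.r_[.63,.09,.145,0,-.36,0]
for nm,ob in [("both",obs),("w6",obs[:2])]:
    s=least_squares(res,x0,args=(ob,)); Rf=Rn.from_rotvec(s.x[3:]).as_matrix()
    print(nm,s.x[:3].round(4),"z",Rf[:,2].round(3),"x",Rf[:,0].round(3),"slope",np.arccos(Rf[2,2]),"yaw",np.arctan2(-Rf[0,1],Rf[1,1]),"ytilt",Rf[2,1],"rms",np.sqrt(2*s.cost/len(s.fun)),"sd",np.sqrt(np.diag(np.linalg.inv(s.jac.T@s.jac))).round(4))
# yaw- and level-constrained
def res2(p,ob): return res(np.r_[p[:3],(Rn.from_euler('z',p[4])*Rn.from_euler('y',-p[3])).as_rotvec()],ob)
def sgn(): 
    return (Rn.from_euler('z',0)*Rn.from_euler('y',-.3)).as_matrix()[:,2]
print(sgn())
for nm,ob in [("both",obs),("w6",obs[:2])]:
    s=least_squares(res2,np.r_[.63,.09,.145,.36,.058],args=(ob,)); print(nm,s.x.round(4),np.sqrt(2*s.cost/len(s.fun)),np.sqrt(np.diag(np.linalg.inv(s.jac.T@s.jac))).round(4))
E
```

```text
[[151.4, 94.1], [237.9, 92.4], [156.1, 106.9], [240.1, 104.6]] [[174.4, 161.4], [248.9, 158.6], [178.1, 170.4], [251.4, 168.6]] [[179.4, 45.9], [263.1, 45.4], [182.6, 58.1], [264.4, 57.6]]
both [0.629  0.097  0.1406] z [-0.304 -0.04   0.952] x [0.949 0.07  0.306] slope 0.31165169339615767 yaw 0.07927567151095138 ytilt 0.016511081964312495 rms 0.5201117510230461 sd [0.0002 0.0005 0.0013 0.0216 0.0219 0.006 ]
w6 [0.6289 0.0971 0.1403] z [-0.3   -0.038  0.953] x [0.95  0.074 0.303] slope 0.3077347650646724 yaw 0.08194071371203379 ytilt 0.0143267708613059 rms 0.34835925039176674 sd [0.0003 0.0008 0.0021 0.0258 0.0247 0.0075]
[-0.29552021 -0.          0.95533649]
both [0.6289 0.0969 0.1412 0.3081 0.0766] 0.5443343679953652 [0.0002 0.0005 0.0012 0.0213 0.006 ]
w6 [0.6289 0.0969 0.141  0.3076 0.0799] 0.376259525589992 [0.0003 0.0007 0.0017 0.0241 0.0074]
```

```bash
cat >> face.py <<'E'
F0=np.array([.629,.0967,.141]); SL,YW=.308,.074
RF=(Rn.from_euler('z',YW)*Rn.from_euler('y',-SL)).as_matrix()
RT=RF@np.diag([1,-1,-1.])
def plan(h,off=(0,0,.0114)):
    """from present pose: rotvec deg, then the shift in cm in the target's own axes, to put the underside h above the face"""
    o,R,p=tool(); t=F0+RF[:,2]*h-RT@np.array(off)
    print("rot",Rn.from_matrix(R.T@RT).as_rotvec(degrees=True).round(2),"shift after rot cm",(RT.T@(t-p)*100).round(2),"q",o["q"].round(2),"F tool",(R.T@o["contact_force"]).round(2),"w",round(o["gripper_width"],3),"t",o["t"])
E
python3 - <<'E'
from face import *
d=load("w5"); im,K,Rc,C=d; o,R5,p5=tool()
# tool pose at w5
from scipy.spatial.transform import Rotation as S
R5=S.from_quat([.999,.034,-.001,-.001]).as_matrix(); p5=np.array([.48066,.00911,.23743])
def inplane(uv,zt):
    r=R5.T@ray(K,Rc,uv); c=R5.T@(C-p5); return c+r*(zt-c[2])/r[2]
for uv in [(267,183.5),(372,183.5)]: print(inplane(uv,.0054))
plan(.05)
E
```

```text
[ 0.04200309 -0.0285446   0.0054    ]
[0.04201482 0.02874851 0.0054    ]
rot [ 0.31 17.86 -1.01] shift after rot cm [ 3.43 -9.31  5.  ] q [-0.74  0.38  0.82  1.84 -0.31  1.05 -1.31] F tool [-1.65  0.85  1.22] w 0.202 t 12.0
```

>>> move_arm:
  commands: "0 0 0 0 0.1 6 -0.3;0 0 0 0 0.1 6 -0.3;0 0 0 0 0.1 5.9 -0.4;0 1.1 -3.1 0.5 0 0 0;0 1.1 -3.1 1 0 0 0;0 1.2 -3.1 1 0 0 0;0 0 0 0 0 0 0;0 0 0 0 0 0 0"

```text
t: 12.67
eef_pos: [0.6018, 0.0982, 0.2232]
tool_rot: [-0.007, 0.987, 0.039, 0.153]
contact_force: [0.4, -1.0, -1.9]
gripper_width: 0.204
```

```bash
python3 - <<'E'
from face import *
plan(.03)
im,K,Rc,C=cam("wrist","w7"); cam("side","s7")
hsv=cv2.cvtColor(im,cv2.COLOR_BGR2HSV); m=cv2.inRange(hsv,(0,150,60),(4,255,255))|cv2.inRange(hsv,(174,150,60),(180,255,255))
o,R,p=tool()
for c in sorted(cv2.findContours(m,0,1)[0],key=cv2.contourArea)[-1:]:
    print("red bbox",cv2.boundingRect(c)); 
    x,y,w,h=cv2.boundingRect(c)
    for z in (.0054,.009,.0125):
        for uv in [(x-.5,y-.5),(x+w-.5,y-.5)]:
            r=R.T@ray(K,Rc,uv); cc=R.T@(C-p); print(z,(cc+r*(z-cc[2])/r[2]).round(4))
E
```

```text
rot [-0.14 -0.02  0.3 ] shift after rot cm [0.08 0.35 4.51] q [-0.96  0.29  0.81  2.01 -0.29  0.64 -1.49] F tool [-0.24  1.02  1.89] w 0.204 t 12.6667
red bbox (265, 182, 108, 90)
0.0054 [ 0.0432 -0.0333  0.0054]
0.0054 [0.0435 0.0252 0.0054]
0.009 [ 0.0424 -0.034   0.009 ]
0.009 [0.0427 0.0259 0.009 ]
0.0125 [ 0.0416 -0.0347  0.0125]
0.0125 [0.042  0.0266 0.0125]
```

View pics/w7.png

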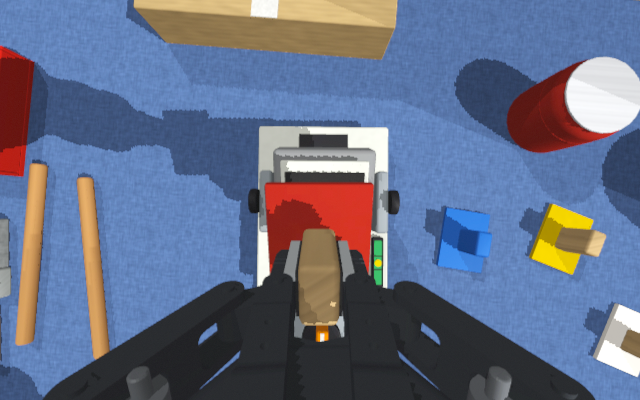

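Sample hovers squarely over the head: red plate (265..373, 182..), head and upper rail just behind at row 175, bubble centred at (378,263). Re-plan from the settled pose.

```bash
python3 - <<'E'
from face import *
plan(.015,(.0015,0,.0145))
i,*c=load("w7")
# check face prediction against picture: upper rail upper edge, right/left ends
for P in ([.033,.033,0],[.033,-.033,0]): print(proj(*c,RF@np.array(P)+F0))
g=cv2.cvtColor(i,cv2.COLOR_BGR2GRAY)[150:185,265:380]; print((g[23]<75).nonzero()[0][[0,-1]]+265, (g[:,55]<75).nonzero()[0]+150)
E
```

```text
rot [-0.06 -0.05  0.02] shift after rot cm [-0.07  0.01  5.75] q [-0.96  0.29  0.81  2.01 -0.29  0.64 -1.49] F tool [-0.55  1.04  0.47] w 0.209 t 12.7667
[284.15373454 171.90899103]
[363.41618966 172.39012666]
[285 363] [173 174 175 176 177 178 179 180 181 182 183]
```

The prediction of the rail's far edge (284..363, row 172) matches the picture (285..363, row 172.5). Approach.

>>> move_arm:
  commands: "0 -0.07 0 2.5 0 0 0;0 0 0 2 0 0 0;0 0 0 1.2 0 0 0;0 0 0 0 0 0 0;0 0 0 0 0 0 0;0 0 0 0 0 0 0;0 0 0 0 0 0 0"

```text
t: 13.35
eef_pos: [0.6201, 0.0973, 0.1706]
tool_rot: [-0.007, 0.987, 0.037, 0.155]
contact_force: [0.2, 0.7, -1.6]
gripper_width: 0.206
```

```bash
python3 - <<'E'
from face import *
plan(0,(.0015,0,.0145)); i,*c=cam("side","s8")
u=[int(v) for v in proj(*c,F0)]; print(u); cv2.imwrite("pics/s8z.png",cv2.resize(i[u[1]-45:u[1]+45,u[0]-60:u[0]+60],None,fx=6,fy=6,interpolation=cv2.INTER_CUBIC)); plan(0,(.0015,0,.0145))
E
```

```text
rot [-0.1  -0.21  0.04] shift after rot cm [-0.21  0.12  1.63] q [-0.85  0.4   0.71  2.02 -0.42  0.54 -1.39] F tool [-0.24 -0.64  1.61] w 0.206 t 13.35
[305, 212]
rot [-0.11 -0.21  0.06] shift after rot cm [-0.2   0.15  1.62] q [-0.85  0.4   0.71  2.02 -0.42  0.54 -1.39] F tool [-0.43 -1.71  1.11] w 0.198 t 13.4
```

View pics/s8z.png

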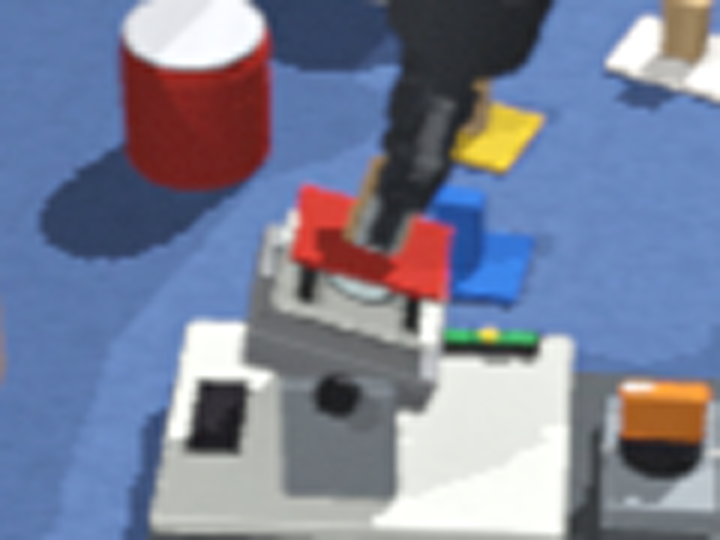

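The side view shows the red plate hovering over both rails, visually parallel to the face (its lower edge slopes 0.25 in the picture, the head 0.26 to 0.28). I'll press in slowly.

>>> move_arm:
  commands: "0 -0.2 0.12 0.5 0 0 0;0 0 0 0.5 0 -0.2 0;0 0 0 0 0 0 0;0 0 0 0 0 0 0;0 0 0 0 0 0 0"

```text
t: 13.82
eef_pos: [0.621, 0.0964, 0.159]
tool_rot: [-0.006, 0.988, 0.037, 0.152]
contact_force: [0.2, -0.5, -1.5]
gripper_width: 0.203
```

```bash
python3 -c "
from face import *
plan(0,(.0015,0,.0145))"
```

```text
rot [-0.06  0.1   0.09] shift after rot cm [0.07 0.03 0.51] q [-0.83  0.41  0.68  2.02 -0.44  0.52 -1.37] F tool [-0.27  0.5   1.51] w 0.203 t 13.8167
```

>>> move_arm:
  commands: "0 0 0 0.2 0 0 0;0 0 0 0.2 0 0 0;0 0 0 0 0 0 0;0 0 0 0 0 0 0;0 0 0 0 0 0 0"

```text
t: 14.23
eef_pos: [0.6221, 0.0966, 0.1553]
tool_rot: [-0.006, 0.988, 0.037, 0.152]
contact_force: [0.1, -0.1, -2.3]
gripper_width: 0.203
```

```bash
python3 -c "
from face import *
plan(0,(.0015,0,.0145))"
```

```text
rot [-0.07  0.09  0.09] shift after rot cm [0.07 0.04 0.12] q [-0.82  0.42  0.68  2.02 -0.44  0.52 -1.36] F tool [-0.64  0.15  2.2 ] w 0.203 t 14.2333
```

>>> move_arm:
  commands: "0 0 0 0.1 0 0 0;0 0 0 0.1 0 0 0;0 0 0 0 0 0 0;0 0 0 0 0 0 0;0 0 0 0 0 0 0"

```text
t: 14.65
eef_pos: [0.6228, 0.0967, 0.1535]
tool_rot: [-0.006, 0.988, 0.037, 0.153]
contact_force: [0.3, 0.4, 0.5]
gripper_width: 0.204
```

```bash
python3 -c "
from face import *
plan(0,(.0015,0,.0145))"
```

```text
rot [-0.08  0.07  0.08] shift after rot cm [ 0.06  0.04 -0.07] q [-0.81  0.42  0.67  2.02 -0.45  0.51 -1.36] F tool [ 0.5  -0.33 -0.41] w 0.204 t 14.65
```

>>> move_arm:
  commands: "0 0 0 0.1 0 0 0;0 0 0 0.1 0 0 0;0 0 0 0 0 0 0;0 0 0 0 0 0 0;0 0 0 0 0 0 0"

```text
t: 15.07
eef_pos: [0.6234, 0.0967, 0.1516]
tool_rot: [-0.006, 0.988, 0.037, 0.153]
contact_force: [-1.2, -0.3, 1.6]
gripper_width: 0.205
```

```bash
python3 -c "
from face import *
plan(0,(.0015,0,.0145)); o,R,p=tool(); print(R.T@o['torque'])"
```

```text
rot [-0.08  0.07  0.08] shift after rot cm [ 0.06  0.04 -0.27] q [-0.81  0.43  0.67  2.02 -0.45  0.51 -1.36] F tool [-0.66  0.24 -1.88] w 0.205 t 15.0667
[-0.03513545 -0.41722971  0.03361366]
```

>>> move_arm:
  commands: "0 0 0 0.1 0 0 0;0 0 0 0.1 0 0 0;0 0 0 0 0 0 0;0 0 0 0 0 0 0;0 0 0 0 0 0 0"

```text
t: 15.48
eef_pos: [0.624, 0.0967, 0.1497]
tool_rot: [-0.006, 0.988, 0.037, 0.153]
contact_force: [-2.5, -0.0, 4.1]
gripper_width: 0.205
```

```bash
python3 - <<'E'
from face import *
plan(0,(.0015,0,.0145)); o,R,p=tool(); print(R.T@o['torque'])
i,*c=cam("side","s9"); plan(0,(.0015,0,.0145))
u=[305,212]; cv2.imwrite("pics/s9z.png",cv2.resize(i[u[1]-35:u[1]+40,u[0]-45:u[0]+55],None,fx=8,fy=8,interpolation=cv2.INTER_CUBIC))
E
```

```text
rot [-0.08  0.07  0.08] shift after rot cm [ 0.06  0.04 -0.47] q [-0.81  0.43  0.66  2.02 -0.45  0.51 -1.35] F tool [-1.12 -0.15 -4.66] w 0.205 t 15.4833
[-0.05458281 -0.41341564  0.0539952 ]
rot [-0.08  0.07  0.09] shift after rot cm [ 0.06  0.04 -0.47] q [-0.81  0.43  0.66  2.02 -0.45  0.51 -1.35] F tool [-0.07  0.54 -3.87] w 0.203 t 15.5333
```

View pics/s9z.png

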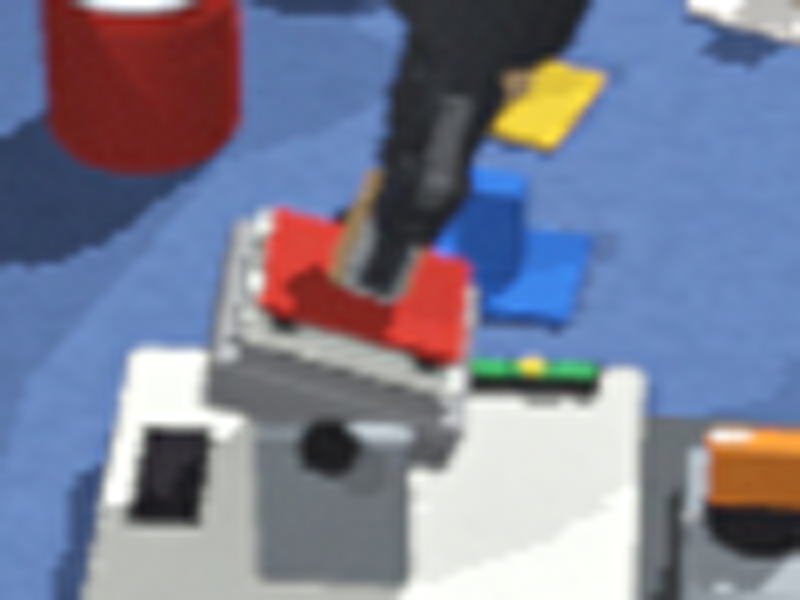

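Pressed flush: the red lower edge slopes 0.29 against 0.29 to 0.30 for the plate and head, and both rails touch at (283,322) and (430,358). The bubble at (532,365) is mid-vial. Push is about 6 N net, so the plate is in roughly 4 mm. I'll hold briefly, recheck and hand in.

>>> move_arm:
  commands: "0 0 0 0 0 0 0;0 0 0 0 0 0 0;0 0 0 0 0 0 0;0 0 0 0 0 0 0;0 0 0 0 0 0 0;0 0 0 0 0 0 0"

```text
t: 16.03
eef_pos: [0.624, 0.0967, 0.1497]
tool_rot: [-0.006, 0.988, 0.037, 0.153]
contact_force: [-1.8, 0.2, 4.9]
gripper_width: 0.203
```

```bash
python3 - <<'E'
from face import *
plan(0,(.0015,0,.0145))
i,*c=cam("wrist","w10"); g=cv2.cvtColor(i,cv2.COLOR_BGR2HSV)
m=cv2.inRange(g,(0,150,60),(4,255,255))|cv2.inRange(g,(174,150,60),(180,255,255)); m[:,:250]=0;m[:,400:]=0
k=max(cv2.findContours(m,0,1)[0],key=cv2.contourArea); print("red bbox",cv2.boundingRect(k))
for P in ([.04,.03,.006-.004],[.04,-.03,.002]): print("expected far corners",proj(*c,RF@np.array(P)+F0))
y=max(blobs(i,(22,150,150),(34,255,255),4),key=lambda c:-abs(c[:,0,0].mean()-378)); print("bubble",cv2.boundingRect(y)); 
for b in blobs(i,(45,120,60),(85,255,255),10)[:4]: print("green",cv2.boundingRect(b))
print(bot.hand_in())
E
```

```text
rot [-0.07  0.07  0.09] shift after rot cm [ 0.06  0.04 -0.47] q [-0.81  0.43  0.66  2.02 -0.45  0.51 -1.35] F tool [-0.19 -0.37 -5.17] w 0.203 t 16.0333
red bbox (265, 183, 109, 89)
expected far corners [265.91584914 182.47684294]
expected far corners [374.59838496 182.72888443]
bubble (577, 222, 63, 88)
green (387, 273, 10, 17)
the job is handed in; nothing more can be done
None
```

I levelled the platform, then picked up the red sample and pressed it onto the reading face. I handed the job in at about 16 s of the 51 s allowed; no verdict is reported.

- **Knob:** I turned it clockwise by 48°. The bubble then sat midway between its lines, within about 0.4 mm (0.004 rad). It still looked centred after I let go and again while pressing.
- **Fit on the face:** The sample is tilted to the slope I measured (0.31 rad) and pressed with about 6 to 7 N net, which puts the plate in about 4 to 5 mm. In the last wrist picture its far corners were within about 1 px of where a centred sample would put them. That check rests on my own estimate of the face's pose.
- **Parallel and touching:** The side view shows the sample parallel to the head within about 0.02 rad, with both rails in contact. The pressing moment did not change as the force rose from about 3.5 to 6 N, so the load seems shared by both rails.

**Checks that failed or disagreed:**
- The final automatic bubble check failed because it picked up a yellow thing elsewhere in the picture, so the last good bubble reading is the side view while pressing.
- The face yaw came out at 0.077 rad from the rails and 0.058 rad from the stand's edge. Either is well within the 0.15 rad allowed.
- The height of the sample in the fingers was uncertain by 3 to 7 mm, so I set the pressing depth by force.
- The first turn towards the knob ran joint 7 close to its limit (-2.94 of -2.96 rad), and I turned it back before touching anything.

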